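# Feel for the empty nest, then seat the green test piece

### The arm

A 6-joint arm with a two-finger parallel gripper is mounted at the origin on the work surface. World frame = base frame: x ahead of the robot, y to its left, z up, the work surface at z = 0. Lengths are in m, angles in rad, forces in N, time in s.
With the tool pointing down it reaches from about 0.3 to 0.95 m from the base axis. Payload 3.1 kg.
Tool frame: the origin (TCP) lies between the finger pads; the fingertips stand 8 mm ahead of it and the grasp point (between the pads) lies 11 mm behind it; x points along the fingers, y is the direction in which the jaws open and shut, and the axes are right-handed (so a half turn about x gives the same grasp; the last joint's range is limited). The gripper opens to 85 mm and grips with 20 to 120 N. Pads are 22 mm wide; open, the fingers measure 114 mm over their backs; the gripper's body (76 mm by 85 mm) begins 54 mm behind the grasp point. The pads swing forward as they close: fully open they stand 13 mm farther back than shut.
Start: joints at [-1.218, 0.308, 1.634, -0, 1.2, -0.07], TCP at [0.256, -0.57, 0.213] pointing down, gripper open.
Joint ranges: [-3.06, 3.06], [-0.79, 1.96], [0.05, 2.63], [-1.19, 4.34], [0.05, 2.64], [-2.94, 2.94]. Speed limits (rad/s): [2.79, 2.79, 3.14, 3.14, 3.14, 3.14].

### API

Orientations are given as a unit quaternion [w, x, y, z].
In Python, from bench import * gives the robot as it stands.
- The arm moves only by the tool step_arm, never from a script. Its argument "plan" is a list of rows, each a list of 5 numbers: the finger opening in m, from 0 to 0.0854, then the shift along the world's x, y, z in m, then the turn about the world's z in degrees. In form: [[grip, x, y, z, turn], ...]. A call has 1 to 12 rows; each row is the pose to reach, as a shift and turn from the pose commanded when the call began; what a row does not reach only later rows make up. A row lasts 1/12 s, in which the tool goes at most 41.7 mm and 7.16 degrees, less where a joint would pass 70% of its speed; a pose out of reach is approached as far as the arm can. A call with a gripper value outside its range is refused whole. The fingers move at their own pace and stop on an object; "grip_force" is the grip in N (left out, the last holds). Time passes only in rows, so rows that repeat a pose let the fingers close. It gives the time, the measured TCP pose, the force and the opening at its end, in the units of the state.
- sense(): the state, without advancing time (a new reading comes with each control period).
- read_camera(name): name is "scene" or "top" or "wrist"; returns the picture (420x560x3 uint8, blue, green, red); there is no depth.
- camera_params(name): a dict with "vfov" (degrees; the focal length in pixels is half the picture's height over the tangent of half this angle, whatever the lens; pixels are square), "cx", "cy" (the principal point, pixels), "D" ([k1, k2, p1, p2, k3] as OpenCV has them; the pictures are not rectified), "rvec" (rotation vector, rad) and "tvec" (3), from world to camera coordinates, as OpenCV has them. Camera axes: x right, y down, z forward; pixel columns grow to the right and rows downward; lengths in m; the calibration is good to about 2 mm. A picture is of the moment at which its call begins: read the wrist's pose just before it. camera_params takes no time and is no camera call; for the wrist camera it gives the pose at the moment of the call.
- sign_off(): hands the job in, once; it reports no verdict.
Trained networks look in the newest picture that a camera, given by its name, has taken for a name from the list of things; names that differ only in an ending like _2 or _b are one class to them, and where a whole thing is asked for, a point or a joint stands for the part that bears it (a point fixed in the world has none). Each returns a list of dicts, best first, with "conf" (0 to 1); they miss things now and then, are a little off and sometimes report something else, mostly with a low value. They report only what shows in the picture. A call takes as long as a camera call. They do not tell look-alikes from the thing itself.
- silhouettes(target, camera): "pixels" (420x560 bool, what is visible of it) and "point" ([column, row] in pixels, amid what is visible of it).
- pinpoint(target, camera): "point" ([column, row] in pixels: a listed point, or the origin of a listed thing).
The state is a dict: "clock": time; "joint_positions": joint angles; "joint_vel": joint speeds; "tau": joint torques, N m; "eef_pos": TCP position; "tcp_rot": TCP orientation; "wrist_force": force on the tool from outside, world axes, zero at the start; "torque": the same for the moment, N m; "grip_width": finger opening in m.
Only numpy, scipy, OpenCV 4.12 (cv2) and the standard library are available. Lean on these libraries where they do the work, as an engineer would, in place of code of your own. Each camera call takes 0.05 s, during which the arm holds its last target.

### The job

One of the two blue nests on the measuring plate still has a flat grey disc from the last run lying in it. Close the empty gripper and feel gently down into the nests with the fingertips until you have touched the bare black floor of the empty one; only then pick up the green test piece and set it upright in that empty nest, fully down on its floor, and let go. Leave the yellow test piece alone.

Things in the scene. Friction and masses are not known exactly. Their poses are not given: they have to be found in the camera images.
- nest_a: blue square frame fixed on the plate (plate top 16 mm above the work surface), 100 x 100 x 40 mm high, walls 10 mm; well 80 x 80 mm. Origin: centre of underside; z up, x, y along the walls. Black floor 10 mm above origin, rim 40 mm. The floor is sprung: sinks up to 6 mm, 3 N to start, 10 N fully down. A loose grey disc (60 mm across, 15 mm thick) on the floor stops fingertips at 25 mm
- nest_b: the other nest, the same in every way; origin and axes alike. Exactly one of the two nests, either one, has the grey disc in it
- green_piece_center (a point): centre (half-way up its axis, z to its top) of the loose green piece, standing upright on the plate; round, stepped, 84 mm high, 0.1-0.2 kg. Above its underside: foot 56 mm across to 26 mm, step 42 mm across to 34 mm, neck 30 mm across to 84 mm. Grip the neck from above: 8 mm below to 42 mm above this point. Seated on a bare nest floor, this point is 52 mm above the nest's origin
- yellow_piece_center (a point): centre, half-way up, of a loose yellow bystander of the same shape and size, standing on the plate; leave alone
Mind the look-alikes: they are no part of the job. Of the things that look like the part that bears green_piece_center, the largest one is meant.

How it is judged:
By the outcome, as a careful person would: the job done as asked, in the order asked, and still so for the second after the job is handed in, with the robot touching nothing.
It also fails if it takes over 64 s, if anything falls off the work surface, if the arm or the gripper's body presses on something with over 40 N, if the wrist force passes 120 N, or if a joint passes its speed limit or range.

## Working session

There is one attempt and no reset: what is moved stays moved. The work goes in short steps, Python scripts to look and compute and a tool call to move; the robot and the scene stay as the last step left them, time stands still between calls to the robot, and variables do not carry over. Pictures are saved under pics/ and viewed, and the job is handed in when it is done.

Besides the shell and the picture viewer there is one more tool, called after "Request:" as name(argument=value, ...), one argument or row to a line, values as JSON. step_arm: Moves the arm, as the interface text tells. Its arguments: {"type":"object","properties":{"plan":{"type":"array"},"grip_force":{"type":"number"}},"required":["plan"]}

```bash
mkdir -p pics; ls
python3 - <<'E'
from bench import *
import cv2
for c in ["scene","top","wrist"]:
    im=read_camera(c); cv2.imwrite(f"pics/{c}0.png",im)
    p=camera_params(c); print(c,p)
    for t in ["nest_a","green_piece_center","yellow_piece_center"]:
        print(t,[(round(d["conf"],2),[round(float(v),1) for v in d["point"]]) for d in pinpoint(t,c)])
print(sense())
E
```

```text
pics
scene {'vfov': 54.510101635423695, 'cx': 279.2534505587057, 'cy': 221.5020722685907, 'D': array([-0.10349385,  0.        ,  0.        ,  0.        ,  0.        ]), 'rvec': array([ 1.79509775,  1.34346248, -0.74926417]), 'tvec': array([-0.12096609, -0.20422749,  1.33563458])}
nest_a [(0.95, [382.3, 260.8]), (0.86, [240.0, 295.3])]
green_piece_center [(0.85, [202.6, 222.5]), (0.72, [153.4, 207.0]), (0.67, [186.8, 203.4])]
yellow_piece_center [(0.87, [367.7, 203.9])]
top {'vfov': 50.46745056175578, 'cx': 280.458321510098, 'cy': 213.47900164763567, 'D': array([-0.11197526,  0.        ,  0.        ,  0.        ,  0.        ]), 'rvec': array([ 2.15999008, -2.14875947,  0.09387515]), 'tvec': array([-0.02483624,  0.48472229,  0.82566802])}
nest_a [(0.86, [332.0, 129.6]), (0.59, [185.4, 134.8])]
green_piece_center [(0.9, [370.7, 320.0]), (0.88, [364.0, 232.5])]
yellow_piece_center [(0.81, [161.2, 212.5])]
wrist {'vfov': 68.01965349971329, 'cx': 274.29061213215994, 'cy': 205.69866370524272, 'D': array([-0.03036466,  0.        ,  0.        ,  0.        ,  0.        ]), 'rvec': array([-2.40207697,  1.5535302 ,  0.25138447]), 'tvec': array([-0.62536109, -0.04085168,  0.38025682])}
nest_a []
green_piece_center [(0.96, [33.3, 42.1])]
yellow_piece_center []
{'clock': 0.6, 'joint_positions': array([-1.21769654e+00,  3.08047292e-01,  1.63379969e+00,  7.91400700e-07,
        1.19971589e+00, -6.97238633e-02]), 'joint_vel': array([ 0.00052596, -0.00144551, -0.00244744, -0.00012579,  0.00138825,
       -0.00015879]), 'tau': array([ 1.30016240e-03, -4.14981937e+01, -2.76893413e+01,  3.39862163e-05,
        1.24154813e-03, -7.66658417e-06]), 'eef_pos': array([ 0.25642437, -0.5699813 ,  0.21280503]), 'tcp_rot': array([ 0.14838993,  0.69136526,  0.14836916, -0.69136177]), 'wrist_force': array([-0.0250558 ,  0.10943407, -0.28820311]), 'torque': array([-0.03153302,  0.01682344, -0.03561591]), 'grip_width': 0.08549893410838107}
```

View pics/scene0.png

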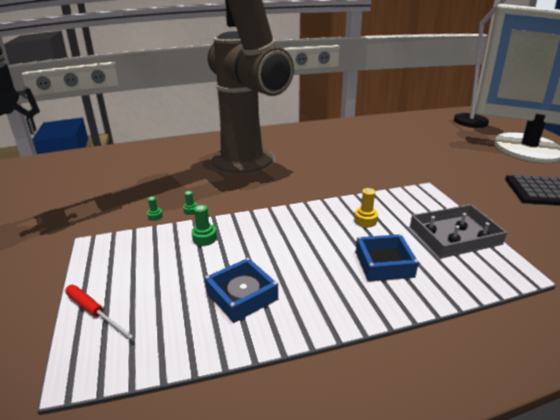

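View pics/top0.png

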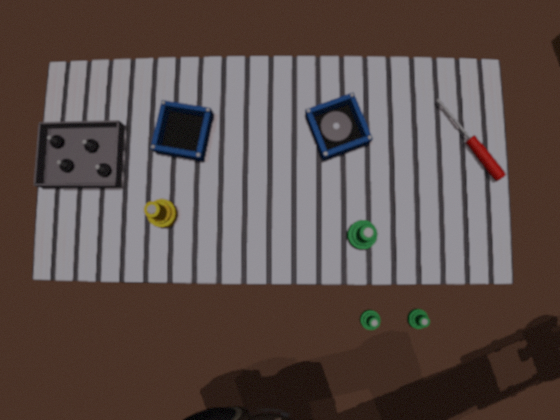

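View pics/wrist0.png

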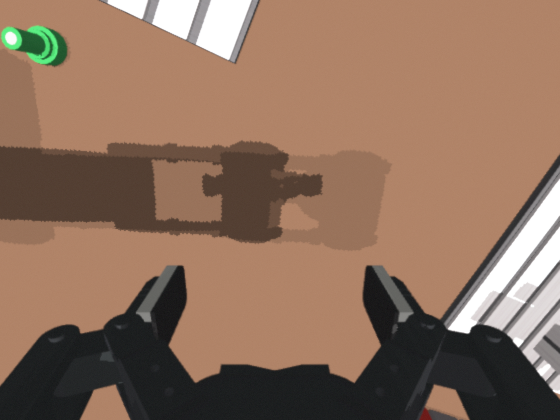

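The grey disc shows in the right-hand nest in the top view (337,126). The left-hand nest (182,131) looks black. The large green piece is at (363,234), with two small look-alikes at (371,320) and (419,319). Next I'll fit poses.

```bash
cat > h.py <<'E'
from bench import *
import numpy as np, cv2
from scipy.optimize import minimize, least_squares
def K(p):
    f=210/np.tan(np.radians(p["vfov"])/2); return np.array([[f,0,p["cx"]],[0,f,p["cy"]],[0,0,1.]])
def proj(P,p): return cv2.projectPoints(np.asarray(P,float).reshape(-1,3),p["rvec"],p["tvec"],K(p),p["D"])[0][:,0]
def onplane(uv,p,z):
    u=cv2.undistortPoints(np.array([[uv]],float),K(p),p["D"])[0,0]; R=cv2.Rodrigues(p["rvec"])[0]
    d=R.T@np.array([u[0],u[1],1]); c=-R.T@p["tvec"]; return c+d*(z-c[2])/d[2]
def hullmask(pts,s=4):
    m=np.zeros((420*s,560*s),np.uint8); h=cv2.convexHull(((pts+.5)*s).astype(np.float32)).astype(np.int32)
    cv2.fillConvexPoly(m,h,1); return cv2.resize(m.astype(np.float32),(560,420),interpolation=cv2.INTER_AREA)
def nestpts(q):
    c,s=np.cos(q[2]),np.sin(q[2]); return [[q[0]+c*a-s*b,q[1]+s*a+c*b,z] for a in(-.05,.05) for b in(-.05,.05) for z in(.016,.056)]
def piecepts(q):
    t=np.linspace(0,2*np.pi,40); o=[]
    for r,z0,z1 in((.028,0,.026),(.021,.026,.034),(.015,.034,.084)):
        o.append([[[q[0]+r*np.cos(a),q[1]+r*np.sin(a),.016+z] for a in t] for z in(z0,z1)])
    return o
def piecemask(q,p): 
    return np.max([hullmask(proj(np.array(x).reshape(-1,3),p)) for x in piecepts(q)],axis=0)
def iou(a,b): return np.minimum(a,b).sum()/np.maximum(a,b).sum()
E
python3 - <<'E'
from h import *
P={c:camera_params(c) for c in("scene","top")}
S={}
for c in P:
    im=read_camera(c)
    for t in("nest_a","green_piece_center","yellow_piece_center"):
        S[c,t]=silhouettes(t,c)
def fill(m):
    cs,_=cv2.findContours(m.astype(np.uint8),cv2.RETR_EXTERNAL,cv2.CHAIN_APPROX_NONE); o=np.zeros(m.shape,np.uint8); cv2.drawContours(o,cs,-1,1,-1); return o.astype(float)
def fit(t,uv,z,cands,mk,n):
    # each cam: choose silhouette closest to proj
    res={}
    for cams in(["top"],["scene"],["top","scene"]):
        x0=onplane(uv,P["top"],z)[:2]
        ms={}
        for c in cams:
            pr=proj([[x0[0],x0[1],z]],P[c])[0]
            b=min(S[c,t],key=lambda d:np.hypot(*(np.array(d["point"])-pr)))
            ms[c]=fill(b["pixels"])
        best=None
        for yaw in cands:
            q0=np.r_[x0,yaw][:n]
            f=lambda q:-sum(iou(mk(q,P[c]),ms[c]) for c in cams)/len(cams)
            r=minimize(f,q0,method="Nelder-Mead",options=dict(initial_simplex=np.vstack([q0]+[q0+np.eye(n)[i]*[.01,.01,.2][i] for i in range(n)]),xatol=1e-4,fatol=1e-5))
            if best is None or r.fun<best.fun: best=r
        print(t,uv,cams,best.x.round(4),np.degrees(best.x[2]) if n>2 else "",round(best.fun,3))
nm=lambda q,p:hullmask(proj(nestpts(q),p))
fit("nest_a",(332,129.6),.016,(-.4,0,.4,.78),nm,3)
fit("nest_a",(185.4,134.8),.016,(-.4,0,.4,.78),nm,3)
fit("green_piece_center",(364,232.5),.058,(0,),piecemask,2)
fit("yellow_piece_center",(161.2,212.5),.058,(0,),piecemask,2)
print(sense()["clock"])
E
```

```text
nest_a (332, 129.6) ['top'] [ 0.6529 -0.1323  0.3731] 21.37459892683917 -0.972
nest_a (332, 129.6) ['scene'] [ 0.6524 -0.1341  0.3615] 20.713484959079693 -0.965
nest_a (332, 129.6) ['top', 'scene'] [ 0.6526 -0.133   0.3632] 20.80963678742651 -0.964
nest_a (185.4, 134.8) ['top'] [ 0.6436  0.1692 -0.4   ] -22.918311805232932 -0.0
nest_a (185.4, 134.8) ['scene'] [ 0.6452  0.1667 -0.1779] -10.192868673009809 -0.966
nest_a (185.4, 134.8) ['top', 'scene'] [ 0.6452  0.1667 -0.1779] -10.192868673009809 -0.483
green_piece_center (364, 232.5) ['top'] [ 0.4457 -0.177 ]  -0.877
green_piece_center (364, 232.5) ['scene'] [ 0.4428 -0.1788]  -0.953
green_piece_center (364, 232.5) ['top', 'scene'] [ 0.4443 -0.1784]  -0.905
yellow_piece_center (161.2, 212.5) ['top'] [0.4839 0.2064]  -0.951
yellow_piece_center (161.2, 212.5) ['scene'] [0.4824 0.2033]  -0.956
yellow_piece_center (161.2, 212.5) ['top', 'scene'] [0.483  0.2039]  -0.917
1.0
```

Run:
```python
from h import *
from scipy.spatial.transform import Rotation as R
s=sense();w,x,y,z=s["tcp_rot"];M=R.from_quat([x,y,z,w]).as_matrix();print(M.round(3),np.degrees(np.arctan2(M[1,1],M[0,1])))
print(s["eef_pos"])
```

```text
[[-0.     0.41  -0.912]
 [ 0.    -0.912 -0.41 ]
 [-1.    -0.     0.   ]] -65.77519602501287
[ 0.25642453 -0.56996184  0.21277043]
```

Request:
step_arm(
  plan=[
    [0, 0.214, 0.405, 0, 40],
    [0, 0.214, 0.405, 0, 40],
    [0, 0.214, 0.405, 0, 40],
    [0, 0.214, 0.405, 0, 40],
    [0, 0.214, 0.405, 0, 40],
    [0, 0.214, 0.405, 0, 40],
    [0, 0.214, 0.405, 0, 40],
    [0, 0.214, 0.405, 0, 40],
    [0, 0.214, 0.405, 0, 40],
    [0, 0.214, 0.405, 0, 40],
    [0, 0.214, 0.405, 0, 40],
    [0, 0.214, 0.405, 0, 40],
  ],
  grip_force=30,
)

```text
clock: 2.0
eef_pos: [0.4732, -0.1588, 0.2132]
tcp_rot: [0.377, 0.599, 0.378, -0.596]
wrist_force: [-1.0, -0.8, -0.5]
grip_width: 0.0
```

Request:
step_arm(
  plan=[
    [0, 0.175, 0.332, -0.02, 15.8],
    [0, 0.175, 0.332, -0.02, 15.8],
    [0, 0.175, 0.332, -0.02, 15.8],
    [0, 0.175, 0.332, -0.02, 15.8],
    [0, 0.175, 0.332, -0.02, 15.8],
    [0, 0.175, 0.332, -0.02, 15.8],
    [0, 0.175, 0.332, -0.02, 15.8],
    [0, 0.175, 0.332, -0.02, 15.8],
    [0, 0.175, 0.332, -0.02, 15.8],
    [0, 0.175, 0.332, -0.02, 15.8],
    [0, 0.175, 0.332, -0.02, 15.8],
    [0, 0.175, 0.332, -0.02, 15.8],
  ],
)

```text
clock: 3.0
eef_pos: [0.645, 0.1663, 0.1922]
tcp_rot: [-0.455, -0.541, -0.455, 0.542]
wrist_force: [0.2, 0.4, 0.9]
grip_width: -0.0001
```

Run:
```python
from h import *
s=sense();print(s["clock"],s["eef_pos"],s["wrist_force"],s["grip_width"])
p=camera_params("wrist");im=read_camera("wrist")
for q in([.645,.167,-.178],):
    pts=proj(nestpts(q),p)
    for u in pts: cv2.circle(im,tuple(int(v) for v in u),3,(0,0,255),1)
cv2.imwrite("pics/w1.png",im)
```

```text
3.0 [0.64496141 0.16634456 0.19220258] [0.16274511 0.42785551 0.91851424] -0.00011247868665810211
```

View pics/w1.png

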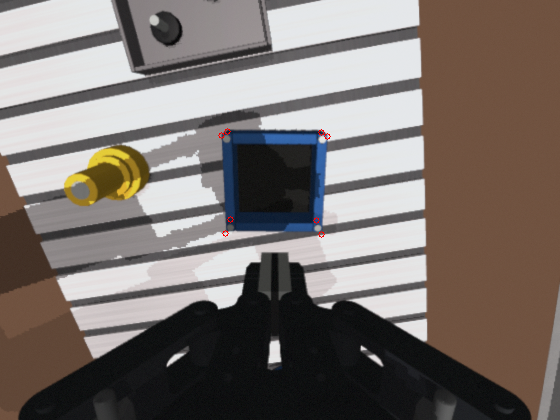

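The wrist view shows the nest at (275,180), within about 3 px of the model, with a plain black well. I'll feel down into it.

Request:
step_arm(
  plan=[
    [0, 0, 0, -0.035, 0],
    [0, 0, 0, -0.07, 0],
    [0, 0, 0, -0.1, 0],
    [0, 0, 0, -0.12, 0],
    [0, 0, 0, -0.13, 0],
    [0, 0, 0, -0.134, 0],
    [0, 0, 0, -0.137, 0],
    [0, 0, 0, -0.14, 0],
    [0, 0, 0, -0.142, 0],
    [0, 0, 0, -0.144, 0],
    [0, 0, 0, -0.146, 0],
    [0, 0, 0, -0.146, 0],
  ],
)

```text
clock: 4.05
eef_pos: [0.6456, 0.1671, 0.0471]
tcp_rot: [0.455, 0.542, 0.455, -0.541]
wrist_force: [-0.9, 0.0, 0.2]
grip_width: 0.0005
```

Request:
step_arm(
  plan=[
    [0, 0, 0, -0.002, 0],
    [0, 0, 0, -0.004, 0],
    [0, 0, 0, -0.006, 0],
    [0, 0, 0, -0.008, 0],
    [0, 0, 0, -0.01, 0],
    [0, 0, 0, -0.011, 0],
    [0, 0, 0, -0.011, 0],
    [0, 0, 0, -0.011, 0],
  ],
)

```text
clock: 4.72
eef_pos: [0.6454, 0.167, 0.0356]
tcp_rot: [-0.455, -0.542, -0.455, 0.542]
wrist_force: [-0.4, 0.5, 0.2]
grip_width: -0.0002
```

Request:
step_arm(
  plan=[
    [0, 0, 0, -0.001, 0],
    [0, 0, 0, -0.001, 0],
    [0, 0, 0, -0.002, 0],
    [0, 0, 0, -0.002, 0],
  ],
)

```text
clock: 5.05
eef_pos: [0.6454, 0.167, 0.0337]
tcp_rot: [-0.455, -0.542, -0.455, 0.542]
wrist_force: [-0.5, -0.2, 0.2]
grip_width: -0.0
```

Request:
step_arm(
  plan=[
    [0, 0, 0, -0.001, 0],
    [0, 0, 0, -0.001, 0],
    [0, 0, 0, -0.001, 0],
  ],
)

```text
clock: 5.3
eef_pos: [0.6453, 0.167, 0.0327]
tcp_rot: [-0.455, -0.542, -0.455, 0.542]
wrist_force: [-0.3, 0.2, 0.4]
grip_width: 0.0001
```

Request:
step_arm(
  plan=[
    [0, 0, 0, -0.001, 0],
    [0, 0, 0, -0.001, 0],
    [0, 0, 0, -0.001, 0],
  ],
)

```text
clock: 5.55
eef_pos: [0.6453, 0.167, 0.0316]
tcp_rot: [-0.455, -0.541, -0.455, 0.542]
wrist_force: [-0.3, -0.2, 0.0]
grip_width: 0.0
```

Request:
step_arm(
  plan=[
    [0, 0, 0, -0.001, 0],
    [0, 0, 0, -0.001, 0],
    [0, 0, 0, -0.001, 0],
  ],
)

```text
clock: 5.8
eef_pos: [0.6453, 0.167, 0.0307]
tcp_rot: [-0.455, -0.542, -0.455, 0.542]
wrist_force: [0.2, 1.1, -0.2]
grip_width: -0.0004
```

Request:
step_arm(
  plan=[
    [0, 0, 0, -0.001, 0],
    [0, 0, 0, -0.001, 0],
    [0, 0, 0, -0.001, 0],
  ],
)

```text
clock: 6.05
eef_pos: [0.6453, 0.167, 0.0297]
tcp_rot: [-0.455, -0.542, -0.455, 0.542]
wrist_force: [0.4, -0.1, 0.1]
grip_width: 0.0001
```

Run:
```python
from h import *
F=[]
for i in range(6):
    F.append(sense()["wrist_force"]); im=read_camera("wrist")
print(np.array(F).round(2)); s=sense(); print(s["eef_pos"],s["clock"])
cv2.imwrite("pics/w2.png",im)
im=read_camera("scene"); cv2.imwrite("pics/s2.png",cv2.resize(im[180:330,280:480],(800,600),interpolation=cv2.INTER_CUBIC))
```

```text
[[ 0.39 -0.07  0.05]
 [-0.02 -0.03 -0.18]
 [-0.62 -1.08  0.51]
 [-0.07  0.63 -0.48]
 [ 0.72 -0.4   0.71]
 [-0.93 -1.    0.02]]
[0.64548929 0.16703808 0.02983164] 6.35
```

View pics/w2.png

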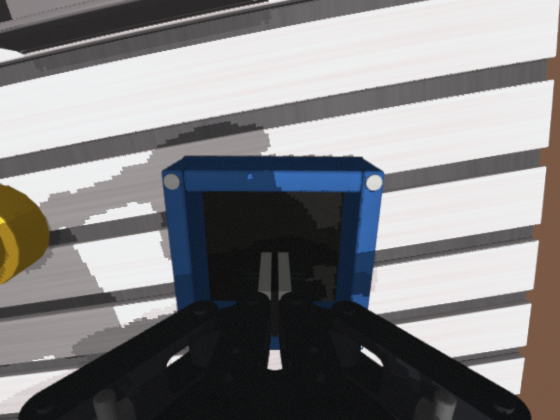

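View pics/s2.png

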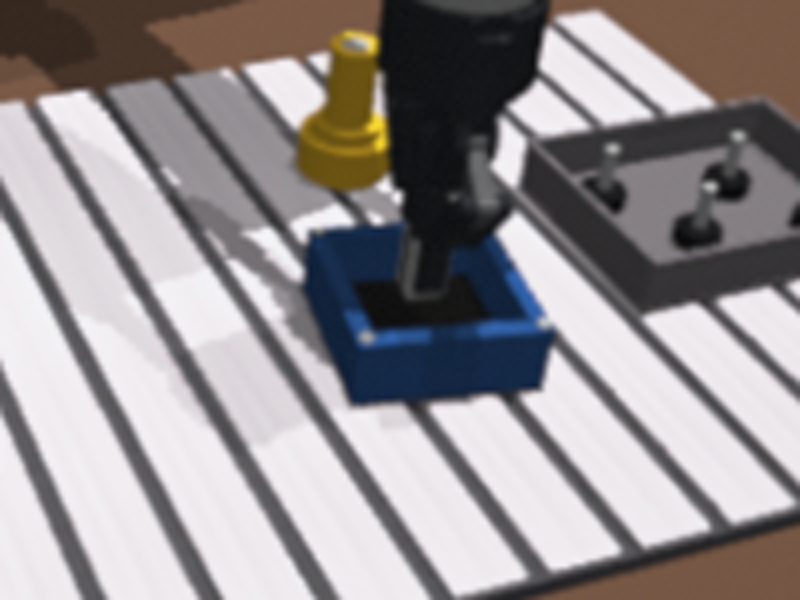

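The closed fingers are inside the well, centred and just above the floor, with no force yet. The fingertips may be slightly shorter than stated, so I'll continue in 1 mm steps.

Request:
step_arm(
  plan=[
    [0, 0, 0, -0.001, 0],
    [0, 0, 0, -0.001, 0],
    [0, 0, 0, -0.001, 0],
  ],
)

```text
clock: 6.65
eef_pos: [0.6453, 0.167, 0.0286]
tcp_rot: [-0.455, -0.542, -0.455, 0.542]
wrist_force: [-0.3, 0.2, -0.2]
grip_width: -0.0002
```

Request:
step_arm(
  plan=[
    [0, 0, 0, -0.001, 0],
    [0, 0, 0, -0.001, 0],
    [0, 0, 0, -0.001, 0],
  ],
)

```text
clock: 6.9
eef_pos: [0.6453, 0.167, 0.0277]
tcp_rot: [-0.455, -0.542, -0.455, 0.542]
wrist_force: [0.2, -1.4, -0.6]
grip_width: 0.0001
```

Run:
```python
from h import *
s=sense();e=s["eef_pos"];print(e,s["tau"],s["wrist_force"])
p=camera_params("scene");im=read_camera("scene")
q=[.6452,.1667,-.178]
def draw(im,p,x0,y0,w,h,k,name):
    b=cv2.resize(im[y0:y0+h,x0:x0+w],(w*k,h*k),interpolation=cv2.INTER_CUBIC)
    f=lambda u:tuple(int((a-o+.5)*k) for a,o in zip(u,(x0,y0)))
    for u in proj(nestpts(q),p): cv2.circle(b,f(u),3,(0,0,255),1)
    for dz,c in((0,(0,255,0)),(-.008,(0,255,255))):
        cv2.circle(b,f(proj([e+[0,0,dz]],p)[0]),3,c,-1)
    c,sn=np.cos(q[2]),np.sin(q[2])
    for z,col in((.026,(255,0,255)),(.056,(255,255,0))):
        P=[[q[0]+c*a-sn*d,q[1]+sn*a+c*d,z] for a,d in((-.04,-.04),(-.04,.04),(.04,.04),(.04,-.04))]
        cv2.polylines(b,[np.array([f(u) for u in proj(P,p)])],True,col,1)
    cv2.imwrite(name,b)
draw(im,p,320,200,130,95,6,"pics/s3.png")
p=camera_params("wrist");im=read_camera("wrist");draw(im,p,140,130,260,200,3,"pics/w3.png")
```

```text
[0.64534078 0.16702243 0.02765022] [-2.07937905e-03 -4.84715295e+01 -2.29282701e+01 -1.01010344e-04
 -3.39490325e-04  4.61974693e-06] [ 0.22162315 -1.35540631 -0.63109011]
```

View pics/s3.png

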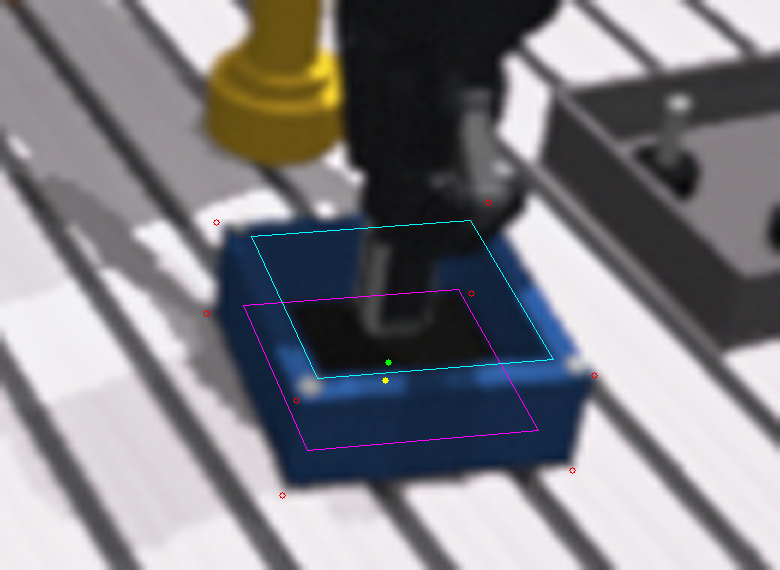

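View pics/w3.png

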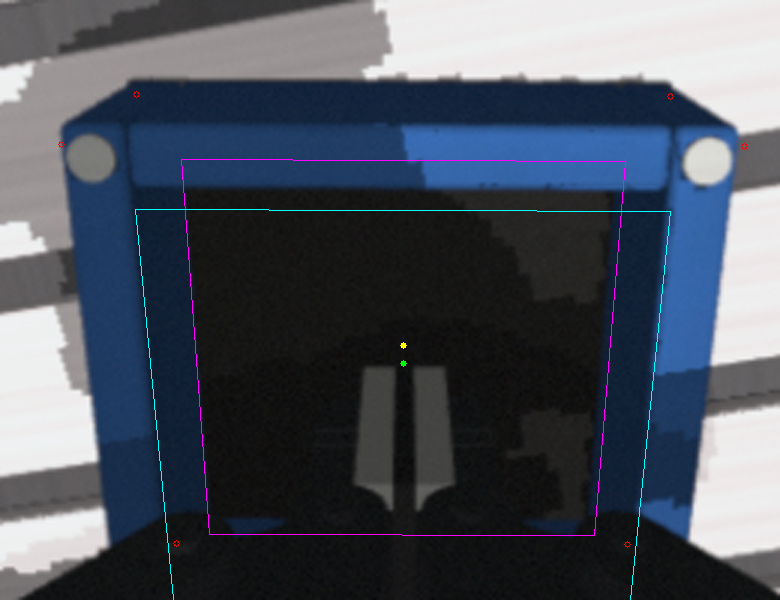

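Overlays show the fingertips still clearly above the floor: about (395,332) in the crop, against about (386,377) expected at contact. There is no force either, so I'll keep going down gently.

Request:
step_arm(
  plan=[
    [0, 0, 0, -0.001, 0],
    [0, 0, 0, -0.002, 0],
    [0, 0, 0, -0.002, 0],
  ],
)

```text
clock: 7.25
eef_pos: [0.6452, 0.167, 0.0255]
tcp_rot: [-0.455, -0.541, -0.455, 0.542]
wrist_force: [0.0, -0.5, 0.1]
grip_width: -0.0002
```

Request:
step_arm(
  plan=[
    [0, 0, 0, -0.001, 0],
    [0, 0, 0, -0.002, 0],
    [0, 0, 0, -0.002, 0],
  ],
)

```text
clock: 7.5
eef_pos: [0.6452, 0.167, 0.0234]
tcp_rot: [-0.455, -0.541, -0.455, 0.542]
wrist_force: [-0.1, 0.1, 0.1]
grip_width: 0.0
```

Run:
```python
from h import *
im=read_camera("scene");a=cv2.resize(im[200:295,330:440],(440,380),interpolation=cv2.INTER_CUBIC)
im=read_camera("top");cv2.imwrite("pics/t4.png",im)
b=cv2.resize(im[80:175,130:225],(360,380),interpolation=cv2.INTER_CUBIC)
cv2.imwrite("pics/s4.png",np.hstack([np.clip(a*1.6,0,255).astype(np.uint8),np.clip(b*1.6,0,255).astype(np.uint8)]))
im=read_camera("wrist");cv2.imwrite("pics/w4.png",np.clip(im*1.8,0,255).astype(np.uint8))
```

```text
(no output)
```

View pics/s4.png

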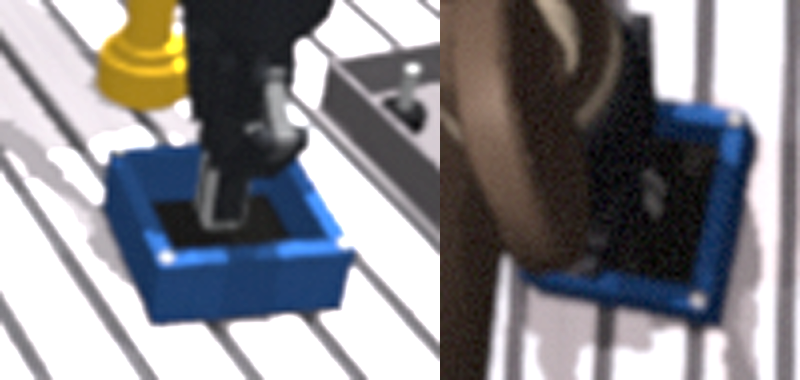

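View pics/w4.png

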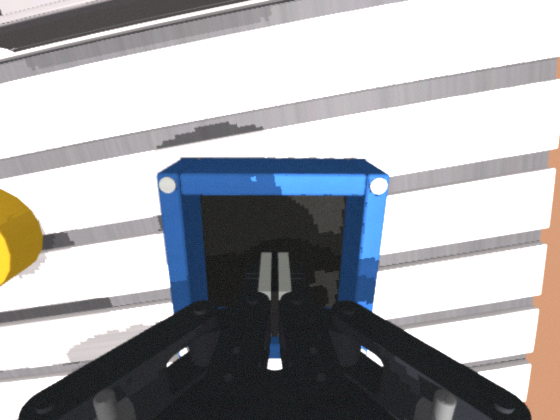

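Run:
```python
from h import *
p=camera_params("scene")
for z in(.026,.03,.035,.04,.045): print(z,proj([[.6452,.167,z],[.634,.165,z],[.656,.169,z]],p).round(1).tolist())
```

```text
0.026 [[384.0, 260.5], [380.6, 257.5], [387.4, 263.5]]
0.03 [[384.3, 259.0], [380.9, 256.0], [387.7, 261.9]]
0.035 [[384.6, 257.1], [381.2, 254.1], [388.0, 260.0]]
0.04 [[384.9, 255.1], [381.5, 252.2], [388.3, 258.0]]
0.045 [[385.2, 253.2], [381.8, 250.2], [388.7, 256.1]]
```

Request:
step_arm(
  plan=[
    [0, 0, 0, -0.001, 0],
    [0, 0, 0, -0.002, 0],
    [0, 0, 0, -0.002, 0],
  ],
)

```text
clock: 7.9
eef_pos: [0.6452, 0.167, 0.0215]
tcp_rot: [-0.455, -0.541, -0.455, 0.542]
wrist_force: [0.4, -0.5, 0.5]
grip_width: -0.0
```

Request:
step_arm(
  plan=[
    [0, 0, 0, -0.001, 0],
    [0, 0, 0, -0.002, 0],
    [0, 0, 0, -0.002, 0],
  ],
)

```text
clock: 8.15
eef_pos: [0.6452, 0.167, 0.0195]
tcp_rot: [-0.455, -0.541, -0.455, 0.542]
wrist_force: [1.0, 0.2, 0.3]
grip_width: -0.0002
```

Request:
step_arm(
  plan=[
    [0, 0, 0, -0.001, 0],
    [0, 0, 0, -0.002, 0],
    [0, 0, 0, -0.002, 0],
  ],
)

```text
clock: 8.4
eef_pos: [0.6452, 0.167, 0.0175]
tcp_rot: [-0.455, -0.541, -0.455, 0.542]
wrist_force: [0.2, -0.2, -0.3]
grip_width: 0.0002
```

Request:
step_arm(
  plan=[
    [0, 0, 0, -0.001, 0],
    [0, 0, 0, -0.002, 0],
    [0, 0, 0, -0.002, 0],
  ],
)

```text
clock: 8.65
eef_pos: [0.6452, 0.167, 0.0155]
tcp_rot: [-0.455, -0.541, -0.455, 0.542]
wrist_force: [-0.9, -0.0, -0.1]
grip_width: 0.0001
```

Run:
```python
from h import *
im=read_camera("scene");a=cv2.resize(im[210:285,340:440],(800,600),interpolation=cv2.INTER_CUBIC)
cv2.imwrite("pics/s5.png",np.clip(a*1.6,0,255).astype(np.uint8))
print(sense()["tau"],sense()["joint_positions"])
```

```text
[-4.75451976e-03 -4.87261283e+01 -2.25617892e+01 -2.76926567e-04
 -5.83706613e-03 -3.55873078e-05] [ 1.87952703e-01  6.12228873e-01  1.63311834e+00 -3.81346996e-05
  8.96600278e-01  3.62014765e-01]
```

View pics/s5.png

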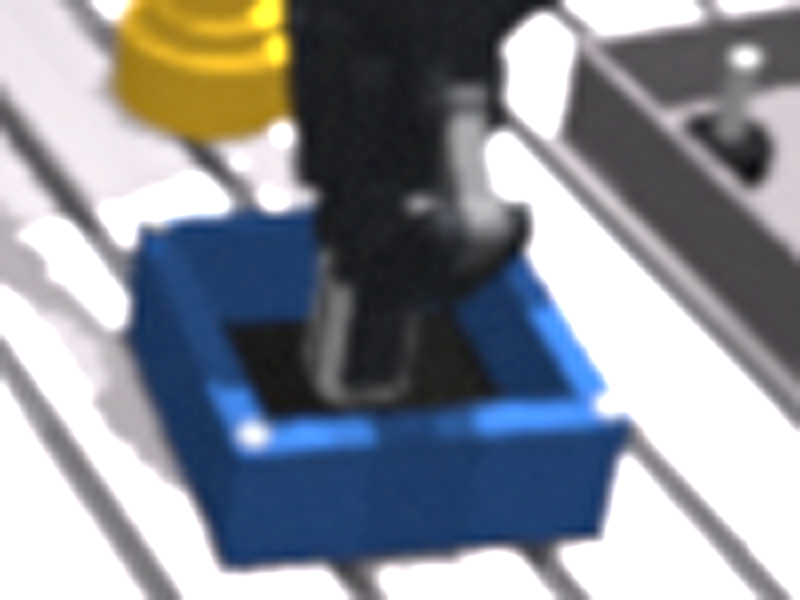

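The tip has moved visibly lower and is still about 8 mm above the floor, so the fingertip offset is not as stated. Contact will calibrate it.

Request:
step_arm(
  plan=[
    [0, 0, 0, -0.001, 0],
    [0, 0, 0, -0.002, 0],
    [0, 0, 0, -0.002, 0],
  ],
)

```text
clock: 8.95
eef_pos: [0.6452, 0.167, 0.0135]
tcp_rot: [-0.455, -0.541, -0.455, 0.542]
wrist_force: [0.9, 0.3, 0.6]
grip_width: -0.0002
```

Request:
step_arm(
  plan=[
    [0, 0, 0, -0.001, 0],
    [0, 0, 0, -0.001, 0],
    [0, 0, 0, -0.001, 0],
  ],
)

```text
clock: 9.2
eef_pos: [0.6453, 0.167, 0.0127]
tcp_rot: [-0.455, -0.542, -0.455, 0.542]
wrist_force: [-0.3, -0.1, -0.4]
grip_width: -0.0
```

Request:
step_arm(
  plan=[
    [0, 0, 0, -0.001, 0],
    [0, 0, 0, -0.001, 0],
    [0, 0, 0, -0.001, 0],
  ],
)

```text
clock: 9.45
eef_pos: [0.6453, 0.167, 0.0117]
tcp_rot: [-0.455, -0.542, -0.455, 0.542]
wrist_force: [0.1, -0.0, -1.6]
grip_width: -0.0002
```

Request:
step_arm(
  plan=[
    [0, 0, 0, -0.001, 0],
    [0, 0, 0, -0.001, 0],
    [0, 0, 0, -0.001, 0],
  ],
)

```text
clock: 9.7
eef_pos: [0.6454, 0.167, 0.0107]
tcp_rot: [-0.455, -0.542, -0.455, 0.542]
wrist_force: [-0.3, 0.4, -0.2]
grip_width: -0.0002
```

Request:
step_arm(
  plan=[
    [0, 0, 0, -0.001, 0],
    [0, 0, 0, -0.001, 0],
    [0, 0, 0, -0.001, 0],
  ],
)

```text
clock: 9.95
eef_pos: [0.6453, 0.167, 0.0097]
tcp_rot: [-0.455, -0.542, -0.455, 0.542]
wrist_force: [0.0, -0.0, -0.2]
grip_width: 0.0002
```

Request:
step_arm(
  plan=[
    [0, 0, 0, -0.001, 0],
    [0, 0, 0, -0.001, 0],
    [0, 0, 0, -0.001, 0],
  ],
)

```text
clock: 10.2
eef_pos: [0.6453, 0.167, 0.0087]
tcp_rot: [-0.455, -0.542, -0.455, 0.542]
wrist_force: [-0.4, 0.3, -0.1]
grip_width: -0.0001
```

Request:
step_arm(
  plan=[
    [0, 0, 0, -0.001, 0],
    [0, 0, 0, -0.001, 0],
    [0, 0, 0, -0.001, 0],
  ],
)

```text
clock: 10.45
eef_pos: [0.6454, 0.167, 0.0077]
tcp_rot: [-0.455, -0.542, -0.455, 0.542]
wrist_force: [0.3, -0.5, 0.5]
grip_width: -0.0001
```

Request:
step_arm(
  plan=[
    [0, 0, 0, -0.001, 0],
    [0, 0, 0, -0.001, 0],
    [0, 0, 0, -0.001, 0],
  ],
)

```text
clock: 10.7
eef_pos: [0.6455, 0.167, 0.0073]
tcp_rot: [-0.455, -0.542, -0.455, 0.542]
wrist_force: [-1.8, 0.0, 4.4]
grip_width: -0.0001
```

Run:
```python
from h import *
im=read_camera("scene");a=cv2.resize(im[210:285,340:440],(800,600),interpolation=cv2.INTER_CUBIC)
cv2.imwrite("pics/s6.png",np.clip(a*1.6,0,255).astype(np.uint8))
s=sense();print(s["tau"],s["wrist_force"],s["torque"])
```

```text
[-2.17502826e-02 -4.70100045e+01 -2.18670452e+01  1.27675253e-02
 -4.14504586e-01  1.74733555e-05] [-1.38511938 -0.59072993  4.48062472] [-0.02225326  0.22150768  0.02391945]
```

View pics/s6.png

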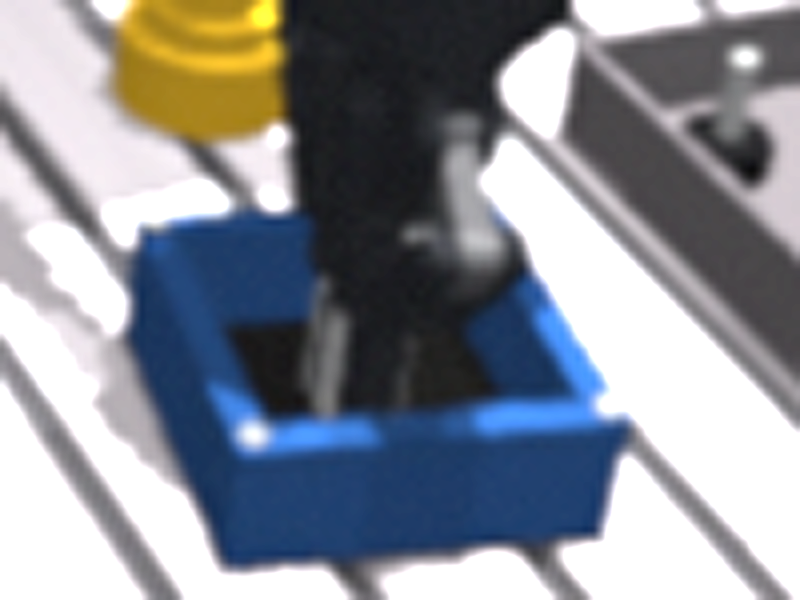

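Contact: 4.4 N, with the tips at floor level in the picture. I'll press 1 mm more to check for the floor's springiness, since a rim contact would be stiff.

Request:
step_arm(
  plan=[
    [0, 0, 0, -0.001, 0],
    [0, 0, 0, -0.001, 0],
    [0, 0, 0, -0.001, 0],
  ],
)

```text
clock: 11.0
eef_pos: [0.6455, 0.167, 0.0061]
tcp_rot: [0.455, 0.542, 0.455, -0.542]
wrist_force: [-1.9, -0.4, 4.0]
grip_width: -0.0002
```

Run:
```python
from h import *
for i in range(3):
    im=read_camera("wrist");s=sense();print(s["eef_pos"],s["wrist_force"],s["torque"])
cv2.imwrite("pics/w7.png",np.clip(im*1.8,0,255).astype(np.uint8))
```

```text
[0.64552581 0.1670293  0.00607118] [-1.70803048  0.69324354  5.09183152] [-0.05103691  0.32741624 -0.0195416 ]
[0.64549432 0.1670202  0.00602857] [-1.90809886  0.11844319  4.71319728] [-8.03499991e-02  3.62175481e-01 -1.03001411e-04]
[0.64550464 0.1670337  0.00599817] [-2.35797077 -1.15906549  4.48848215] [-0.07847993  0.29972994 -0.01530319]
```

View pics/w7.png

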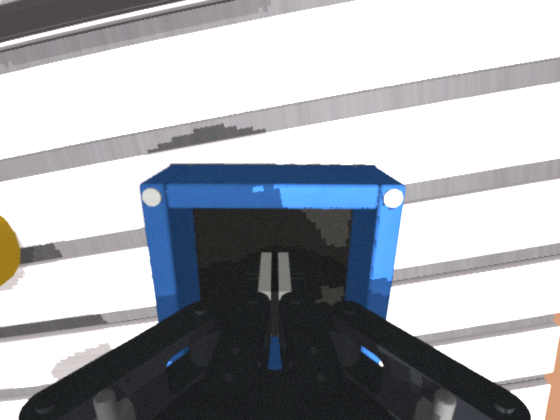

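Request:
step_arm(
  plan=[
    [0, 0, 0, -0.001, 0],
    [0, 0, 0, -0.002, 0],
    [0, 0, 0, -0.002, 0],
    [0, 0, 0, -0.002, 0],
  ],
)

```text
clock: 11.48
eef_pos: [0.6455, 0.167, 0.0043]
tcp_rot: [-0.455, -0.542, -0.455, 0.542]
wrist_force: [-2.5, -0.6, 7.5]
grip_width: 0.0
```

Run:
```python
from h import *
for i in range(4):
    im=read_camera("top");s=sense();print(s["eef_pos"],s["wrist_force"],s["torque"])
a=cv2.resize(im[80:180,130:230],(600,600),interpolation=cv2.INTER_CUBIC)
cv2.imwrite("pics/t7.png",np.clip(a*1.6,0,255).astype(np.uint8))
```

```text
[0.64551906 0.16703438 0.0042861 ] [-2.72514617 -0.98065365  6.97323882] [-0.07210764  0.39864533  0.03732345]
[0.6455185  0.16704414 0.00431732] [-2.68483488  0.06022939  7.90353178] [-0.08627719  0.44919185  0.01417   ]
[0.64550918 0.16703421 0.00431054] [-1.78194008 -0.68838152  6.89312543] [-0.11107414  0.4369849  -0.05649816]
[0.64549042 0.16701467 0.00430858] [-2.55274047 -0.2085276   5.30986477] [-0.11012875  0.44597693 -0.01431447]
```

View pics/t7.png

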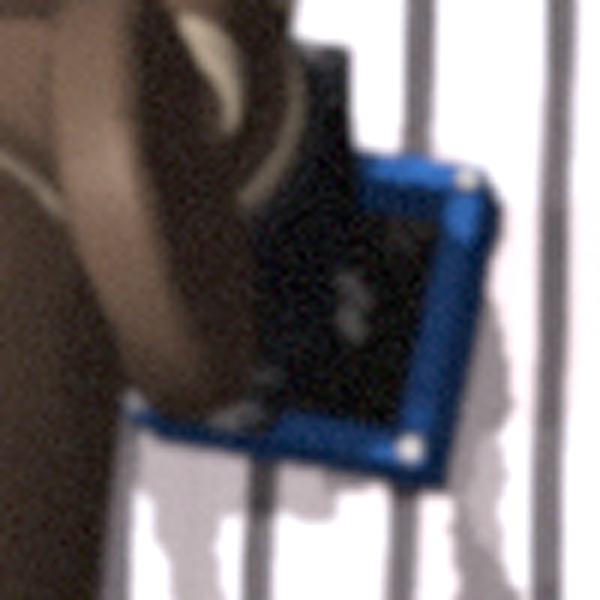

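The floor gave way at about 1.2 N/mm from about 3 N, which is the bare sprung floor. Contact started at a reported TCP z of about 0.0074, so the shut tips sit about 19 mm higher than the nominal geometry says. I'll use that as the z calibration. Now I'll raise and go to the green piece.

Request:
step_arm(
  plan=[
    [0, 0, 0, 0.02, 0],
    [0, 0, 0, 0.06, 0],
    [0, 0, 0, 0.1, 0],
    [0, 0, 0, 0.14, 0],
    [0, 0, 0, 0.176, 0],
    [0.08, -0.02, -0.036, 0.176, 0],
    [0.08, -0.04, -0.07, 0.176, 0],
    [0.08, -0.06, -0.105, 0.176, 0],
    [0.08, -0.08, -0.14, 0.176, 0],
    [0.08, -0.1, -0.175, 0.176, 0],
    [0.08, -0.12, -0.21, 0.176, 0],
    [0.08, -0.14, -0.24, 0.176, 0],
  ],
)

```text
clock: 12.68
eef_pos: [0.5043, -0.0748, 0.1791]
tcp_rot: [-0.455, -0.542, -0.454, 0.542]
wrist_force: [0.5, -0.1, -0.1]
grip_width: 0.0798
```

Run:
```python
from h import *
for i in range(3): im=read_camera("wrist")
s=sense();print(s["clock"],s["eef_pos"],s["wrist_force"],s["grip_width"])
p=camera_params("wrist")
for u in proj([[.444,-.178,.1],[.444,-.178,.016]],p): cv2.circle(im,tuple(int(v) for v in u),4,(0,0,255),1)
cv2.imwrite("pics/w8.png",im)
pt=camera_params("top")
print(onplane((371,322),pt,.02),onplane((419,319),pt,.02))
for d in pinpoint("green_piece_center","wrist"): print(d,onplane(d["point"],p,.058))
```

```text
12.8333 [ 0.50415601 -0.07472486  0.17905658] [-0.18827804  0.06697337  0.6157432 ] 0.07994177283724546
[ 0.28000496 -0.19455437  0.02      ] [ 0.28517661 -0.28638064  0.02      ]
{'point': [235.7, 292.0], 'conf': 0.69} [ 0.44489609 -0.17508672  0.058     ]
{'point': [115.8, 308.2], 'conf': 0.69} [ 0.31151211 -0.17272684  0.058     ]
```

View pics/w8.png

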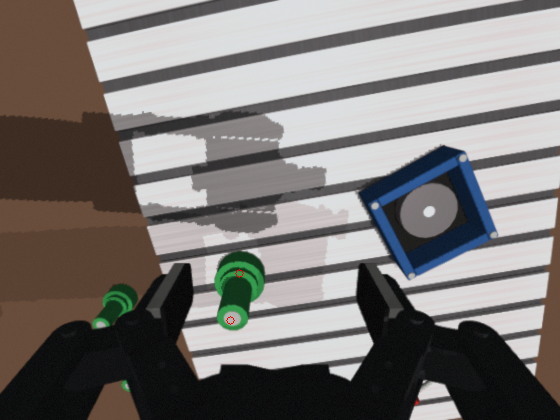

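Request:
step_arm(
  plan=[
    [0.08, -0.02, -0.034, 0, 0],
    [0.08, -0.04, -0.07, 0, 0],
    [0.08, -0.059, -0.102, 0, 0],
    [0.08, -0.059, -0.102, -0.03, 0],
    [0.08, -0.059, -0.102, -0.06, 0],
    [0.08, -0.059, -0.102, -0.09, 0],
    [0.08, -0.059, -0.102, -0.11, 0],
    [0.08, -0.059, -0.102, -0.11, 0],
  ],
)

```text
clock: 13.55
eef_pos: [0.4435, -0.1721, 0.0652]
tcp_rot: [-0.452, -0.54, -0.458, 0.542]
wrist_force: [-0.9, 0.3, -0.7]
grip_width: 0.08
```

Run:
```python
from h import *
s=sense();print(s["clock"],s["eef_pos"],s["wrist_force"],s["grip_width"])
im=read_camera("wrist");cv2.imwrite("pics/w9.png",im)
im=read_camera("scene");a=cv2.resize(im[170:260,140:260],(800,600),interpolation=cv2.INTER_CUBIC)
cv2.imwrite("pics/s9.png",np.clip(a*1.5,0,255).astype(np.uint8))
```

```text
13.55 [ 0.44353939 -0.17207525  0.06520267] [-0.94902588  0.2754924  -0.69135972] 0.08000575875381535
```

View pics/w9.png

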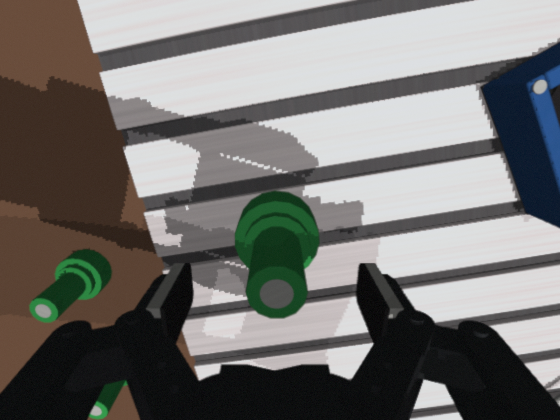

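View pics/s9.png

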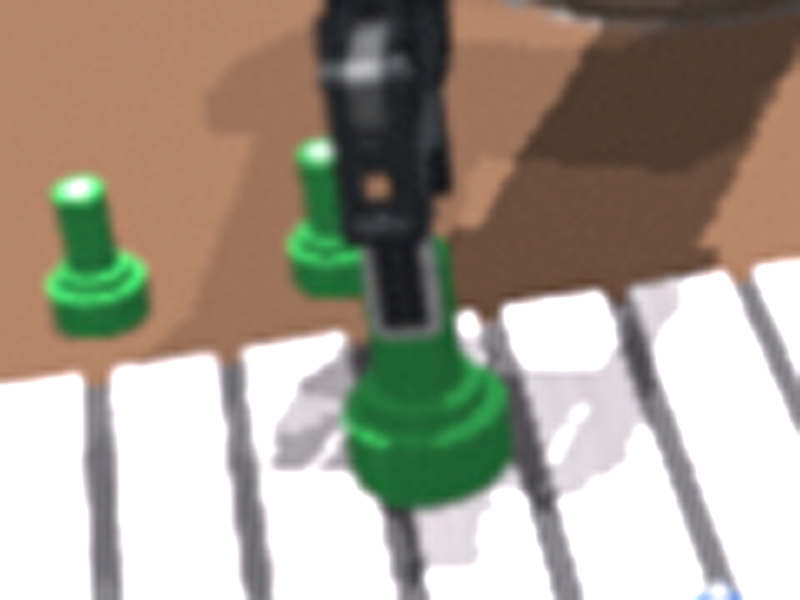

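The neck is centred between the jaws in the wrist view, at (277,292). I'll go down and grip.

Request:
step_arm(
  plan=[
    [0.08, 0, 0, 0, 0],
    [0.08, 0, 0, -0.013, 0],
    [0.08, 0, 0, -0.026, 0],
    [0.08, 0, 0, -0.026, 0],
    [0, 0, 0, -0.026, 0],
    [0, 0, 0, -0.026, 0],
    [0, 0, 0, -0.026, 0],
    [0, 0, 0, -0.026, 0],
    [0, 0, 0, -0.026, 0],
    [0, 0, 0, -0.026, 0],
  ],
  grip_force=40,
)

```text
clock: 14.48
eef_pos: [0.4469, -0.1753, 0.0447]
tcp_rot: [0.455, 0.542, 0.454, -0.541]
wrist_force: [-1.0, 0.2, 6.0]
grip_width: 0.0293
```

Run:
```python
from h import *
s=sense();print(s["clock"],s["eef_pos"],s["wrist_force"],s["torque"],s["grip_width"])
im=read_camera("wrist");cv2.imwrite("pics/w10.png",im)
im=read_camera("scene");a=cv2.resize(im[170:260,140:260],(800,600),interpolation=cv2.INTER_CUBIC)
cv2.imwrite("pics/s10.png",np.clip(a*1.5,0,255).astype(np.uint8))
```

```text
14.4833 [ 0.44690654 -0.17526166  0.04465903] [-0.95196964  0.24930821  5.98407635] [ 0.10357079  0.22127715 -0.01000768] 0.029286685496360695
```

View pics/w10.png

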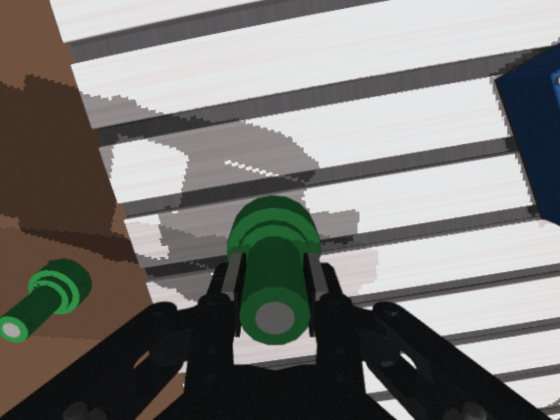

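View pics/s10.png

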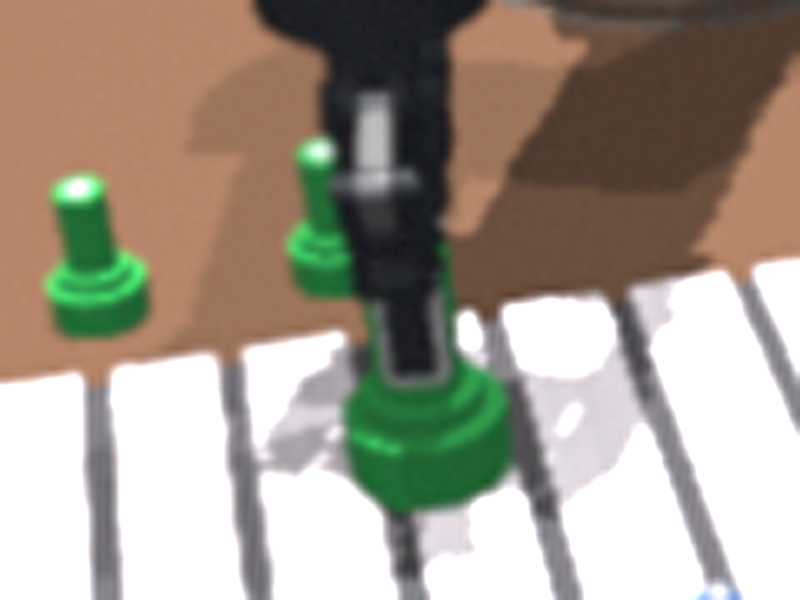

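Run:
```python
from h import *
p=camera_params("scene")
for z in(.045,.05,.055,.06,.065,.07): print(z,proj([[.4469+.015,-.1753-.003,z],[.4469+.029,-.1753-.005,z]],p).round(1).tolist())
print(proj([[.445,-.177,.016],[.473,-.177,.016],[.473,-.177,.042],[.466,-.177,.05]],p).round(1).tolist())
```

```text
0.045 [[204.1, 232.8], [203.9, 236.5]]
0.05 [[203.8, 231.0], [203.7, 234.6]]
0.055 [[203.5, 229.1], [203.4, 232.7]]
0.06 [[203.3, 227.2], [203.1, 230.7]]
0.065 [[203.0, 225.3], [202.9, 228.8]]
0.07 [[202.8, 223.3], [202.6, 226.9]]
[[205.1, 239.2], [206.7, 246.2], [205.4, 236.6], [204.6, 231.9]]
```

The tips are at about 0.063 m, clear of the step, with the neck gripped at 29.3 mm. I'll lift.

Request:
step_arm(
  plan=[
    [0, 0, 0, 0.01, 0],
    [0, 0, 0, 0.03, 0],
    [0, 0, 0, 0.06, 0],
    [0, 0, 0, 0.09, 0],
    [0, 0, 0, 0.1, 0],
    [0, 0, 0, 0.1, 0],
  ],
)

```text
clock: 15.08
eef_pos: [0.4491, -0.1763, 0.1472]
tcp_rot: [0.457, 0.543, 0.452, -0.54]
wrist_force: [-0.9, -0.1, -0.8]
grip_width: 0.029
```

Run:
```python
from h import *
s=sense();print(s["clock"],s["eef_pos"],s["wrist_force"],s["torque"],s["grip_width"])
im=read_camera("wrist");a=im
im=read_camera("scene");b=im[110:260,140:260]
cv2.imwrite("pics/s11.png",np.hstack([cv2.resize(a,(480,360)),cv2.resize(b,(288,360))]))
```

```text
15.0833 [ 0.44914085 -0.17633086  0.14718762] [-0.90002734 -0.10674679 -0.80443385] [-0.01962962 -0.04534269 -0.00400788] 0.028964542998753447
```

View pics/s11.png

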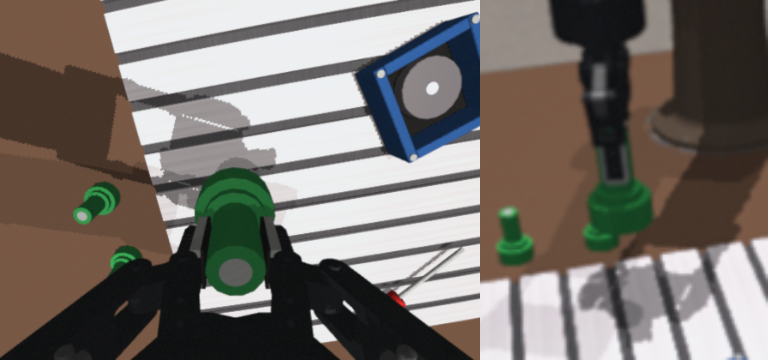

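Held and upright. I'll carry it to the empty nest.

Request:
step_arm(
  plan=[
    [0, 0.008, 0.014, 0, 0],
    [0, 0.024, 0.041, 0, 0],
    [0, 0.044, 0.076, 0, 0],
    [0, 0.064, 0.11, 0, 0],
    [0, 0.084, 0.145, 0, 0],
    [0, 0.104, 0.179, 0, 0],
    [0, 0.124, 0.214, 0, 0],
    [0, 0.144, 0.248, 0, 0],
    [0, 0.164, 0.283, 0, 0],
    [0, 0.182, 0.314, 0, 0],
    [0, 0.194, 0.335, 0, 0],
    [0, 0.2, 0.345, 0, 0],
  ],
)

```text
clock: 16.18
eef_pos: [0.6457, 0.1731, 0.1402]
tcp_rot: [-0.454, -0.54, -0.456, 0.542]
wrist_force: [0.3, 0.2, -0.6]
grip_width: 0.029
```

Request:
step_arm(
  plan=[
    [0, 0, 0, 0, 0],
    [0, 0, 0, 0, 0],
    [0, 0, 0, -0.01, 0],
    [0, 0, 0, -0.03, 0],
    [0, 0, 0, -0.045, 0],
    [0, 0, 0, -0.05, 0],
    [0, 0, 0, -0.05, 0],
  ],
)

```text
clock: 16.77
eef_pos: [0.6436, 0.1679, 0.0909]
tcp_rot: [-0.453, -0.54, -0.455, 0.544]
wrist_force: [-0.1, -0.2, -1.8]
grip_width: 0.0292
```

Run:
```python
from h import *
F=[]
for i in range(3): im=read_camera("wrist"); s=sense(); F.append(s["wrist_force"])
print(s["clock"],s["eef_pos"],np.mean(F,0),s["grip_width"])
a=im
im=read_camera("scene");b=im[150:290,310:450]
cv2.imwrite("pics/s12.png",np.hstack([cv2.resize(a,(440,330)),cv2.resize(b,(330,330))]))
```

```text
16.9167 [0.64700255 0.16932636 0.09467095] [-0.05719993  0.12540859 -0.74291029] 0.029099661503949055
```

View pics/s12.png

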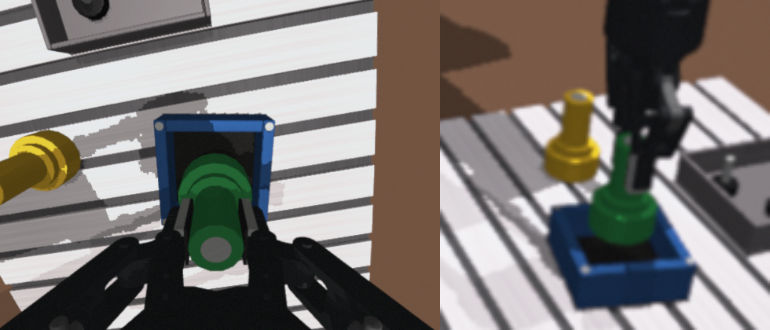

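Request:
step_arm(
  plan=[
    [0, -0.001, -0.001, 0, 0],
    [0, -0.001, -0.001, -0.01, 0],
    [0, -0.001, -0.001, -0.02, 0],
    [0, -0.001, -0.001, -0.028, 0],
    [0, -0.001, -0.001, -0.033, 0],
    [0, -0.001, -0.001, -0.035, 0],
    [0, -0.001, -0.001, -0.035, 0],
  ],
)

```text
clock: 17.55
eef_pos: [0.6444, 0.1689, 0.0572]
tcp_rot: [-0.454, -0.541, -0.455, 0.542]
wrist_force: [-0.9, 0.6, -1.5]
grip_width: 0.0293
```

Request:
step_arm(
  plan=[
    [0, 0, 0, -0.001, 0],
    [0, 0, 0, -0.002, 0],
    [0, 0, 0, -0.002, 0],
  ],
)

```text
clock: 17.8
eef_pos: [0.6458, 0.1691, 0.0571]
tcp_rot: [0.455, 0.542, 0.455, -0.541]
wrist_force: [0.7, -0.5, -2.1]
grip_width: 0.0292
```

Request:
step_arm(
  plan=[
    [0, 0, 0, -0.001, 0],
    [0, 0, 0, -0.001, 0],
    [0, 0, 0, -0.001, 0],
  ],
)

```text
clock: 18.05
eef_pos: [0.6455, 0.169, 0.056]
tcp_rot: [0.455, 0.542, 0.455, -0.541]
wrist_force: [0.1, -0.3, -0.9]
grip_width: 0.029
```

Request:
step_arm(
  plan=[
    [0, 0, 0, -0.001, 0],
    [0, 0, 0, -0.001, 0],
    [0, 0, 0, -0.001, 0],
  ],
)

```text
clock: 18.3
eef_pos: [0.6455, 0.169, 0.0548]
tcp_rot: [0.455, 0.542, 0.455, -0.542]
wrist_force: [-0.1, -0.1, -1.1]
grip_width: 0.0292
```

Request:
step_arm(
  plan=[
    [0, 0, 0, -0.001, 0],
    [0, 0, 0, -0.001, 0],
    [0, 0, 0, -0.001, 0],
  ],
)

```text
clock: 18.55
eef_pos: [0.6455, 0.1691, 0.0543]
tcp_rot: [0.455, 0.542, 0.455, -0.542]
wrist_force: [-0.8, 0.1, 2.4]
grip_width: 0.0293
```

Floor contact came at z 0.0545, against 0.0547 predicted. I'll check the view and then release.

Run:
```python
from h import *
im=read_camera("wrist"); a=im; s=sense()
print(s["clock"],s["eef_pos"],s["wrist_force"],s["grip_width"])
im=read_camera("scene");b=im[150:290,310:450]
cv2.imwrite("pics/s13.png",np.hstack([cv2.resize(a,(440,330)),cv2.resize(b,(330,330))]))
```

```text
18.6 [0.6455606  0.16907993 0.05426269] [-1.30278105  0.4578911   3.24626314] 0.029060709515092743
```

View pics/s13.png

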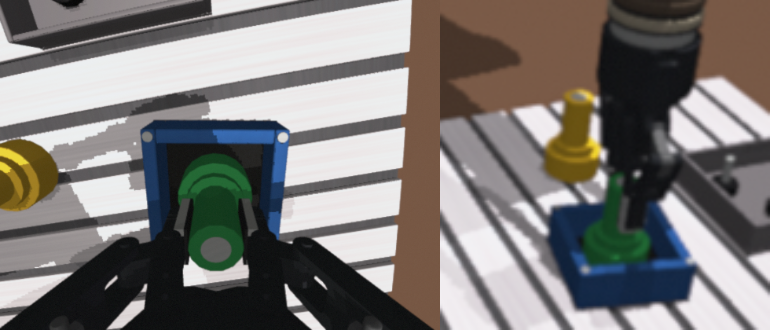

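Request:
step_arm(
  plan=[
    [0.035, 0, 0, 0, 0],
    [0.045, 0, 0, 0, 0],
    [0.06, 0, 0, 0, 0],
    [0.075, 0, 0, 0, 0],
    [0.075, 0, 0, 0, 0],
    [0.075, 0, 0, 0, 0],
  ],
)

```text
clock: 19.15
eef_pos: [0.6454, 0.169, 0.0536]
tcp_rot: [-0.455, -0.542, -0.455, 0.542]
wrist_force: [0.2, 0.1, -0.4]
grip_width: 0.0752
```

Request:
step_arm(
  plan=[
    [0.075, 0, 0, 0.01, 0],
    [0.075, 0, 0, 0.03, 0],
    [0.075, 0, 0, 0.06, 0],
    [0.075, 0, 0, 0.1, 0],
    [0.075, 0, 0, 0.14, 0],
    [0.075, -0.02, -0.03, 0.14, 0],
    [0.075, -0.04, -0.06, 0.14, 0],
    [0.075, -0.07, -0.09, 0.14, 0],
    [0.075, -0.09, -0.12, 0.14, 0],
    [0.075, -0.1, -0.15, 0.14, 0],
    [0.075, -0.1, -0.18, 0.14, 0],
    [0.075, -0.1, -0.18, 0.14, 0],
  ],
)

```text
clock: 20.15
eef_pos: [0.545, -0.0156, 0.195]
tcp_rot: [-0.455, -0.542, -0.452, 0.543]
wrist_force: [-0.1, 1.0, 0.1]
grip_width: 0.0747
```

Run:
```python
from h import *
s=sense();print(s["clock"],s["eef_pos"],s["wrist_force"],s["grip_width"])
im=read_camera("top");a=im[60:280,40:300].copy()
d=silhouettes("green_piece_center","top"); print([(x["conf"],x["point"]) for x in d])
im=read_camera("scene");b=im[150:310,300:460]
d=silhouettes("green_piece_center","scene"); print([(x["conf"],x["point"]) for x in d])
p=camera_params("scene");b=cv2.resize(b,(400,400),interpolation=cv2.INTER_CUBIC)
for z in(.026,.110):
    t=np.linspace(0,6.3,50);r=.028 if z<.1 else .015
    u=proj([[.6455+r*np.cos(k),.168+r*np.sin(k),z] for k in t],p);u=((u-[300,150]+.5)*2.5).astype(int)
    cv2.polylines(b,[u],True,(0,0,255),1)
cv2.imwrite("pics/s14.png",np.hstack([cv2.resize(a,(400,338)),b[:338]]))
```

```text
20.15 [ 0.54498645 -0.01556416  0.19501637] [-0.13219403  0.99533621  0.07774363] 0.0747394585433943
[(0.69, [370.1, 315.8]), (0.68, [196.6, 132.4]), (0.57, [416.2, 317.1])]
[(0.89, [385.4, 248.3]), (0.69, [187.9, 205.1]), (0.56, [154.6, 208.6])]
```

View pics/s14.png

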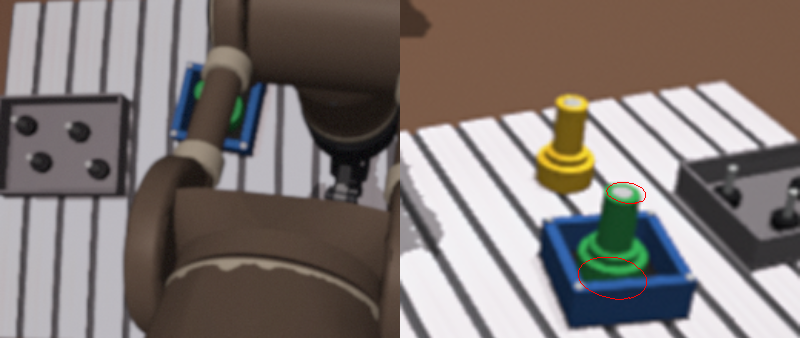

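The green piece stands upright in the nest. Its top is within about 1 px of the fully seated prediction, and nothing touches the robot.

Run:
```python
from bench import *
print(sign_off())
```

```text
the job is handed in; nothing more can be done
None
```

The green piece is standing upright on the bare floor of the empty nest. I handed the job in at about 20 s of the 64 s limit.

- **Finding the empty nest:** The pictures showed the grey disc in the nest at about (0.653, -0.133), so I felt only in the other one, at about (0.645, 0.167). With the gripper closed, I touched its black floor and pressed it from about 3 N to about 7 N. It gave way at about 1.2 N/mm, which matches a sprung floor.
- **Moving the piece:** Only after that touch did I grip the large green piece by its neck. I lowered it until floor contact showed at TCP z 0.0545 m, against 0.0547 m predicted, then let go and backed away. I did not touch the yellow piece.
- **Last checks:** In the scene picture the piece is upright, with its top within about 1 px of the fully seated height. The wrist force was near zero, with the gripper open and clear. In the top view the arm partly hid the piece, so that picture confirmed only which nest it is in.
- **What disagreed:** Floor contact came at a reported TCP height about 27 mm lower than the stated fingertip offset implied. I did not find out why. I set the grip and placing heights from the measured contact, and the pictures and the placing contact agreed with them.

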